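# Finish the sleeve pyramid on the inspection bench

### The arm

A 6-joint arm with a two-finger parallel gripper is mounted at the origin on the work surface. World frame = base frame: x ahead of the robot, y to its left, z up, the work surface at z = 0. Lengths are in m, angles in rad, forces in N, time in s.
With the tool pointing down it reaches from about 0.35 to 0.975 m from the base axis. Payload 4.9 kg.
Tool frame: the origin (TCP) lies on the centre line of the jaws, within the pads' length; the fingertips stand 19 mm ahead of it and the grasp point (between the pads) is the TCP; z points along the fingers, y is the line along which they close (so a half turn about z gives the same grasp; the last joint's range is limited). The gripper opens to 85 mm and grips with 20 to 120 N. Pads are 22 mm wide; open, the fingers measure 114 mm over their backs; the gripper's body (76 mm by 85 mm) begins 54 mm behind the grasp point. The pads swing forward as they close: fully open they stand 13 mm farther back than shut.
Start: joints at [1.056, 0.053, 1.613, -0, 1.476, -0.119], TCP at [0.241, 0.577, 0.25] pointing down, gripper open.
Joint ranges: [-3.01, 3.01], [-1.01, 2.22], [0.06, 2.58], [-1.02, 4.17], [0.09, 2.62], [-3.14, 3.14]. Speed limits (rad/s): [2.57, 2.57, 3.14, 3.14, 3.14, 3.14].

### API

Orientations are given as a unit quaternion [w, x, y, z].
In Python, from plant import state, grab_frame, ticket, spotter gives the robot as it stands.
- The arm moves only by the tool apply_moves, never from a script. Its argument "series" is a list of rows, each an object of numbers: "jaw": the closure, from 0 (fully open) to 1 (shut); "dx", "dy", "dz": the shift along the tool's x, y, z in mm; "turn": the turn about the tool's z in rad. A call has 1 to 5 rows; each row is the pose to reach, as a shift and turn from the pose commanded when the call began, along the tool's axes at that moment; what a row does not reach only later rows make up. A row lasts 1/12 s, in which the tool goes at most 41.7 mm and 7.16 degrees, less where a joint would pass 70% of its speed; a pose out of reach is approached as far as the arm can. A call with a gripper value outside its range is refused whole. The fingers move at their own pace and stop on an object; the grip force is fixed at half the most. Time passes only in rows, so rows that repeat a pose let the fingers close. It gives the time, the measured TCP pose, the force, the opening and the grip force at its end, in the units of the state.
- state(): the state, without advancing time (a new reading comes with each control period).
- grab_frame(name): name is "side" or "top"; returns a dict with "pixels" (400x640x3 uint8, red, green, blue), "mtx" (3x3 intrinsics, pixels), "camera_from_world" (4x4, takes a point from world to camera coordinates). Camera axes: x right, y down, z forward; pixel columns grow to the right and rows downward; lengths in m; the calibration is good to about 2 mm. A picture is of the moment at which its call begins. There is no depth.
- ticket.job_done(): hands the job in; it is judged then, once.
Trained networks look in a picture, given as the dict that the camera call returned (one of the last four; its "shot" number tells which), for a name from the list of things; names that differ only in an ending like _2 or _b are one class to them, and where a whole thing is asked for, a point or a joint stands for the part that bears it (a point fixed in the world has none). Each returns a list of dicts, best first, with "conf" (0 to 1); they miss things now and then, are a little off and sometimes report something else, mostly with a low value. They report only what shows in the picture. A call takes as long as a camera call. They do not tell look-alikes from the thing itself.
- spotter.outline_of(picture, target): "region" (400x640 bool, what is visible of it) and "extent" ([left, top, right, bottom] in pixels, round what is visible of it).
The state is a dict: "time": time; "joint_pos": joint angles; "joint_vel": joint speeds; "joint_efforts": joint torques, N m; "tool_pos": TCP position; "tool_rot": TCP orientation; "contact_force": force on the tool from outside, world axes, zero at the start; "ft_torque": the same for the moment, N m; "gripper_width": opening from 0.0 (shut) to 1.0 (fully open); "grasp_force": force on a finger pad.
Only numpy, scipy, OpenCV 4.12 (cv2) and the standard library are available. Lean on these libraries where they do the work, as an engineer would, in place of code of your own. Each camera call takes 0.05 s, during which the arm holds its last target. There are 200 camera calls.

### The job

Finish the pyramid of bored steel sleeves in the stacking cradle: take the three large sleeves from their V-blocks, lay two in the gaps of the bottom row and saddle the third between those two on top, all lying the same way with their ends flush. Set each one down gently, without dropping it; leave the bottom row in its grooves, and leave the thin roller and everything else on the bench alone.

Things in the scene. Friction and masses are not known exactly. Their poses are not given: they have to be found in the camera images.
- cradle: fixed stacking cradle: aluminium plate 56 (x) x 190 (y) x 8 with six round steel bars of diameter 12 along its x, forming three grooves at y = +60, 0 and -60; a sleeve lies in each, its axis along the cradle's x, centre 40.4 above the table and 60 from the next (so 6 apart). Nothing rises beside the sleeves' ends. Origin under the plate's centre, on the table
- gap_left (a point): centre point that a sleeve has when it is saddled in the gap between the +y (left) and the middle bottom sleeves, 85.3 above the table, 44.9 above the centres of the bottom row; on the cradle, axes as the cradle's (a sleeve lying there has its axis along x)
- gap_right (a point): centre point that a sleeve has when it is saddled in the gap between the -y (right) and the middle bottom sleeves, 85.3 above the table, 44.9 above the centres of the bottom row; on the cradle, axes as the cradle's (a sleeve lying there has its axis along x)
- apex (a point): centre point that the top sleeve has when it is saddled between the two second-row sleeves, 130.2 above the table, 44.9 above their centres; on the cradle, axes as the cradle's
- base_sleeve1: bored steel sleeve like the others (diameter 54, length 60, about 0.45 kg), already lying in the left (+y) groove of the cradle as part of the bottom row. Origin at its centre, x along its axis
- base_sleeve2: bored steel sleeve like the others (diameter 54, length 60, about 0.45 kg), already lying in the middle groove of the cradle as part of the bottom row. Origin at its centre, x along its axis
- base_sleeve3: bored steel sleeve like the others (diameter 54, length 60, about 0.45 kg), already lying in the right (-y) groove of the cradle as part of the bottom row. Origin at its centre, x along its axis
- sleeve1: bored steel sleeve (a plain cylinder with a dark bore), diameter 54, length 60, about 0.45 kg, lying on its side in a V-block; may be used for any place of the pyramid, all three are alike. Origin at its centre, x along its axis, centre 53.2 above the table
- sleeve2: bored steel sleeve (a plain cylinder with a dark bore), diameter 54, length 60, about 0.45 kg, lying on its side in a V-block; may be used for any place of the pyramid, all three are alike. Origin at its centre, x along its axis, centre 53.2 above the table
- sleeve3: bored steel sleeve (a plain cylinder with a dark bore), diameter 54, length 60, about 0.45 kg, lying on its side in a V-block; may be used for any place of the pyramid, all three are alike. Origin at its centre, x along its axis, centre 53.2 above the table
- vblock1: fixed grey steel V-block, 40 along its groove, 70 across, 40 high, 90 degree groove along its x. Origin under its centre. It carries sleeve1; the roll's ends overhang the block by 10 at each end
- vblock2: fixed grey steel V-block, 40 along its groove, 70 across, 40 high, 90 degree groove along its x. Origin under its centre. It carries sleeve2; the roll's ends overhang the block by 10 at each end
- vblock3: fixed grey steel V-block, 40 along its groove, 70 across, 40 high, 90 degree groove along its x. Origin under its centre. It carries sleeve3; the roll's ends overhang the block by 10 at each end
- vblock4: fixed grey steel V-block, 40 along its groove, 70 across, 40 high, 90 degree groove along its x. Origin under its centre. It carries the thin roller; the roll's ends overhang the block by 10 at each end
- thin_roller: odd one out, to be left alone: bored steel roller, diameter only 36, length 60, 0.3 kg, lying in the fourth V-block, centre 40.5 above the table. Origin at its centre, x along its axis
- bottle: bystander: clear water bottle with yellow cap, diameter 64, height 170, standing beyond the V-blocks; origin under its centre
- calculator: bystander: black pocket calculator 150 x 78 x 14 lying flat; origin under its centre
- toolmaker_vise: bystander: small steel vise 120 x 50 x 47 beyond the cradle; origin under its centre
- angle_plate: bystander: small L-shaped steel angle plate 50 x 80 x 50 high, on the robot side of the cradle; origin under its centre
- parallel: bystander: plain steel bar 16 x 100 x 24 lying on the table; origin under its centre
- oilstone: bystander: dark red stone bar 100 x 35 x 15 lying flat; origin under its centre
Mind the look-alikes: they are no part of the job. What is shaped like the sleeve1 but purple or red is not meant. What is shaped like the base_sleeve1 but brown or pink is not meant.

How it is judged:
On the way, in this order (a step that is already met when the one before it is completed fails the run):
1. one sleeve lies in a gap of the bottom row ((((distance between sleeve1 and gap_left below 0.012 m and angle between the x axis of sleeve1 and the x axis of cradle, either way round below 0.15 rad) or (distance between sleeve2 and gap_left below 0.012 m and angle between the x axis of sleeve2 and the x axis of cradle, either way round below 0.15 rad) or (distance between sleeve3 and gap_left below 0.012 m and angle between the x axis of sleeve3 and the x axis of cradle, either way round below 0.15 rad)) or ((distance between sleeve1 and gap_right below 0.012 m and angle between the x axis of sleeve1 and the x axis of cradle, either way round below 0.15 rad) or (distance between sleeve2 and gap_right below 0.012 m and angle between the x axis of sleeve2 and the x axis of cradle, either way round below 0.15 rad) or (distance between sleeve3 and gap_right below 0.012 m and angle between the x axis of sleeve3 and the x axis of cradle, either way round below 0.15 rad)))), for 0.2 s.
2. both gaps of the bottom row are filled (((distance between sleeve1 and gap_left below 0.012 m and angle between the x axis of sleeve1 and the x axis of cradle, either way round below 0.15 rad) or (distance between sleeve2 and gap_left below 0.012 m and angle between the x axis of sleeve2 and the x axis of cradle, either way round below 0.15 rad) or (distance between sleeve3 and gap_left below 0.012 m and angle between the x axis of sleeve3 and the x axis of cradle, either way round below 0.15 rad)) and ((distance between sleeve1 and gap_right below 0.012 m and angle between the x axis of sleeve1 and the x axis of cradle, either way round below 0.15 rad) or (distance between sleeve2 and gap_right below 0.012 m and angle between the x axis of sleeve2 and the x axis of cradle, either way round below 0.15 rad) or (distance between sleeve3 and gap_right below 0.012 m and angle between the x axis of sleeve3 and the x axis of cradle, either way round below 0.15 rad))), for 0.2 s.
At the end, for the whole second after the job is handed in: A large sleeve lies in each of the two gaps of the second row and at the apex (centre within 12 mm of the place's point, axis within 0.15 rad of the cradle's x), the three bottom sleeves are within 12 mm of where they started, and all six are at rest (below 0.02 m/s) (all of step 2 and ((distance between sleeve1 and apex below 0.012 m and angle between the x axis of sleeve1 and the x axis of cradle, either way round below 0.15 rad) or (distance between sleeve2 and apex below 0.012 m and angle between the x axis of sleeve2 and the x axis of cradle, either way round below 0.15 rad) or (distance between sleeve3 and apex below 0.012 m and angle between the x axis of sleeve3 and the x axis of cradle, either way round below 0.15 rad)) and distance of each of base_sleeve1, base_sleeve2, base_sleeve3 from where it was at the start of the episode below 0.012 m and linear speed of each of sleeve1, sleeve2, sleeve3, base_sleeve1, base_sleeve2, base_sleeve3 below 0.02 m/s); the robot touches nothing.
It fails at once if a sleeve is dropped (it falls free of the fingers faster than 0.5 m/s, about 13 mm of fall) ((contact force between the fingers and sleeve1 below 0.1 N and linear speed of sleeve1 above 0.5 m/s) or (contact force between the fingers and sleeve2 below 0.1 N and linear speed of sleeve2 above 0.5 m/s) or (contact force between the fingers and sleeve3 below 0.1 N and linear speed of sleeve3 above 0.5 m/s) or (contact force between the fingers and base_sleeve1 below 0.1 N and linear speed of base_sleeve1 above 0.5 m/s) or (contact force between the fingers and base_sleeve2 below 0.1 N and linear speed of base_sleeve2 above 0.5 m/s) or (contact force between the fingers and base_sleeve3 below 0.1 N and linear speed of base_sleeve3 above 0.5 m/s)).
It fails at once if the thin roller is moved more than 20 mm (distance of thin_roller from where it was at the start of the episode above 0.02 m).
It fails at once if a bystander is moved more than 30 mm (distance of any of bottle, calculator, toolmaker_vise, angle_plate, parallel, oilstone from where it was at the start of the episode above 0.03 m).
It also fails if it takes over 67 s, if anything falls off the work surface, if the arm or the gripper's body presses on something with over 40 N, if the wrist force passes 120 N, or if a joint passes its speed limit or range.

## Working session

There is one attempt and no reset: what is moved stays moved. The work goes in short steps, Python scripts to look and compute and a tool call to move; the robot and the scene stay as the last step left them, time stands still between calls to the robot, and variables do not carry over. Pictures are saved under pics/ and viewed, at most 10 in all, crops included, and the job is handed in when it is done.

Besides the shell and the picture viewer there is one more tool, called after ">>>" as name(argument=value, ...) on one line, values as JSON. apply_moves: Moves the arm, as the interface text tells. Its arguments: {"type":"object","properties":{"series":{"type":"array","items":{"type":"object","properties":{"jaw":{"type":"number"},"dx":{"type":"number"},"dy":{"type":"number"},"dz":{"type":"number"},"turn":{"type":"number"}}}}},"required":["series"]}

```bash
mkdir -p pics; cat > h.py <<'E'
import numpy as np, cv2
from plant import state, grab_frame, ticket, spotter
def P(f): return np.array(f["mtx"])@np.array(f["camera_from_world"])[:3]
def proj(f,p):
    q=P(f)@np.append(p,1); return q[:2]/q[2]
def atz(f,uv,z):
    M=P(f); H=np.column_stack([M[:,0],M[:,1],M[:,2]*z+M[:,3]])
    q=np.linalg.solve(H,[*uv,1]); return q[:2]/q[2]
def tri(f,a,g,b):
    r=cv2.triangulatePoints(P(f),P(g),np.array(a,float).reshape(2,1),np.array(b,float).reshape(2,1)); return (r[:3]/r[3]).ravel()
def save(f,n): cv2.imwrite(n,cv2.cvtColor(np.asarray(f["pixels"]),cv2.COLOR_RGB2BGR))
E
python3 - <<'E'
from h import *
s=state(); print({k:np.round(v,3) for k,v in s.items()})
for n in("top","side"):
    f=grab_frame(n); save(f,f"pics/{n}0.png")
    C=np.linalg.inv(f["camera_from_world"]); print(n,np.round(C,3).tolist(),np.round(f["mtx"],1).tolist())
    for t in("sleeve1","base_sleeve1","cradle","vblock1","thin_roller"):
        for d in spotter.outline_of(f,t):
            r=d["region"]; (c,w,a)=cv2.minAreaRect(np.argwhere(r)[:,::-1].astype(np.float32))
            e=d["extent"]; zt={"cradle":.008}.get(t,.05)
            col=np.median(np.asarray(f["pixels"])[r],0)
            print(t,round(d["conf"],2),np.round(e),np.round(c),np.round(w),round(a),r.sum(),col,np.round(atz(f,c,zt),3))
E
```

```text
{'time': np.float64(0.0), 'joint_pos': array([ 1.056,  0.053,  1.614,  0.   ,  1.476, -0.119]), 'joint_vel': array([ 0.001, -0.   ,  0.001,  0.002,  0.   , -0.   ]), 'joint_efforts': array([ 1.0000e-03, -3.9369e+01, -3.7018e+01, -0.0000e+00,  7.0000e-03,
        0.0000e+00]), 'tool_pos': array([0.241, 0.576, 0.249]), 'tool_rot': array([-0.   ,  0.197,  0.98 , -0.001]), 'contact_force': array([-0.329, -0.486,  1.279]), 'ft_torque': array([-0.017, -0.013,  0.027]), 'grasp_force': np.float64(0.0), 'gripper_width': np.float64(0.999)}
top [[-0.015, -0.996, 0.084, 0.444], [-1.0, 0.014, -0.015, 0.052], [0.013, -0.085, -0.996, 1.032], [0.0, 0.0, 0.0, 1.0]] [[403.9, 0.0, 317.6], [0.0, 403.9, 200.1], [0.0, 0.0, 1.0]]
sleeve1 0.89 [431. 161. 461. 190.] [445. 173.] [23. 32.] 69 689 [129. 130. 134.] [ 0.59  -0.277]
sleeve1 0.77 [204. 225. 237. 248.] [220. 236.] [21. 30.] 74 606 [135. 135. 140.] [0.444 0.275]
sleeve1 0.59 [159. 157. 184. 186.] [170. 169.] [23. 25.] 13 571 [193.  76.  75.] [0.609 0.397]
sleeve1 0.57 [153. 212. 187. 241.] [169. 224.] [31. 22.] 31 648 [122.  74. 152.] [0.474 0.398]
s
[... 2617 characters left out ...]
. 211. 198.] [ 0.491 -0.066]
vblock1 0.86 [378. 306. 420. 348.] [399. 325.] [28. 42.] 51 554 [96. 97. 94.] [ 0.43  -0.268]
vblock1 0.85 [433. 282. 458. 308.] [443. 296.] [21. 16.] 17 341 [89. 90. 88.] [ 0.542 -0.294]
vblock1 0.75 [251. 174. 270. 186.] [258. 181.] [19. 11.] 14 180 [91.  90.5 88. ] [0.521 0.245]
vblock1 0.53 [217. 191. 247. 215.] [232. 205.] [18. 31.] 79 357 [89. 89. 88.] [0.419 0.225]
thin_roller 0.88 [385. 302. 418. 341.] [401. 321.] [37. 19.] 50 667 [129. 133. 132.] [ 0.441 -0.266]
thin_roller 0.45 [434. 286. 458. 309.] [443. 296.] [21. 16.] 17 315 [89. 91. 88.] [ 0.542 -0.294]
thin_roller 0.35 [379. 306. 418. 349.] [399. 325.] [28. 42.] 53 549 [96. 97. 94.] [ 0.431 -0.267]
```

```bash
python3 - <<'E'
import cv2
for n,(x0,y0,x1,y1) in {"top":(130,140,480,330),"side":(150,120,490,360)}.items():
    a=cv2.imread(f"pics/{n}0.png")[y0:y1,x0:x1]; k=min(800/(x1-x0),600/(y1-y0))
    cv2.imwrite(f"pics/{n}0c.png",cv2.resize(a,None,fx=k,fy=k,interpolation=3)[:600,:800]); print(k)
E
```

```text
2.2857142857142856
2.3529411764705883
```

View pics/top0c.png

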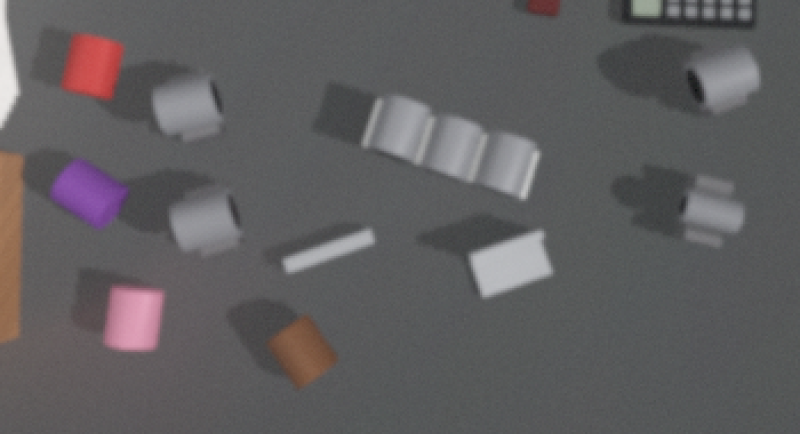

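View pics/side0c.png

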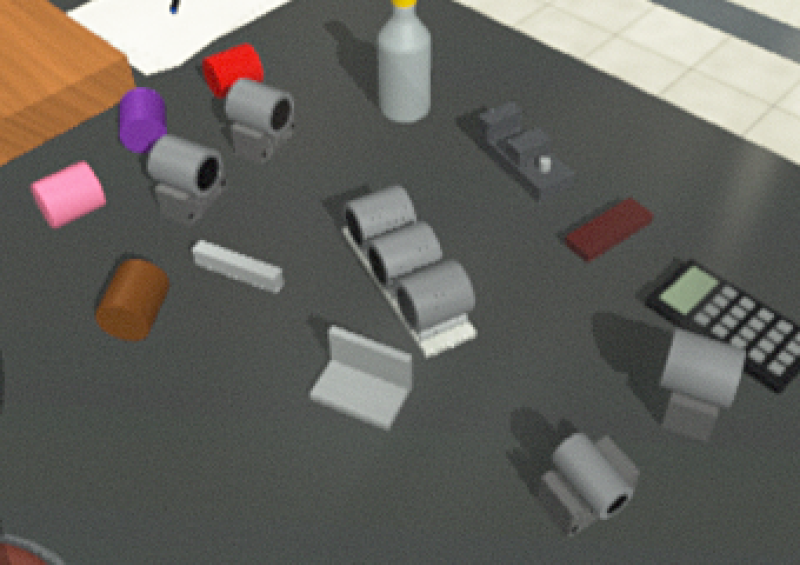

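Top view: large grey sleeves at about (211,186), (220,236) and (446,173), thin roller at (441,233), base row along (304,196)-(350,212). The side view agrees, at (259,165), (228,190) and (449,276), base row (311,210)-(335,245). Next I fit cylinder silhouettes in both views.

```bash
cat > fit.py <<'E'
from h import *
from scipy.optimize import minimize
def cyl(c,yaw,L=.06,R=.027):
    t=np.linspace(0,2*np.pi,40); u=np.array([np.cos(yaw),np.sin(yaw),0]); n=np.array([-u[1],u[0],0])
    return np.vstack([c+s*L/2*u+R*(np.cos(t)[:,None]*n+np.sin(t)[:,None]*np.array([0,0,1])) for s in(-1,1)])
S=4
def ren(f,cs,yaw,box):
    x0,y0,x1,y1=box; m=np.zeros(((y1-y0)*S,(x1-x0)*S),np.uint8)
    for c in cs:
        q=np.c_[cyl(c,yaw),np.ones(80)]@P(f).T; q=q[:,:2]/q[:,2:]
        h=cv2.convexHull(((q+.5-[x0,y0])*S-.5).astype(np.float32))
        cv2.fillConvexPoly(m,np.round(h*16).astype(np.int32),1,shift=4)
    return m>0
def fit(views,p0,offs=(0,)):
    """views: [(frame,mask)]; p=[x,y,z,yaw]; offs: offsets along cradle y"""
    p0=np.array(p0,float); data=[]
    for f,m in views:
        ys,xs=np.where(m); b=(max(xs.min()-15,0),max(ys.min()-15,0),xs.max()+15,ys.max()+15)
        sm=cv2.resize(m[b[1]:b[3],b[0]:b[2]].astype(np.float32),None,fx=S,fy=S,interpolation=cv2.INTER_LINEAR)>.5
        data.append((f,sm,(b[0],b[1],b[2],b[3])))
    sc=np.array([.001,.001,.001,.02])
    def cost(v):
        x,y,z,a=p0+v*sc; n=np.array([-np.sin(a),np.cos(a),0]); cs=[np.array([x,y,z])+o*n for o in offs]; k=0
        for f,sm,b in data:
            r=ren(f,cs,a,b); r=r[:sm.shape[0],:sm.shape[1]]; k+=1-(r&sm).sum()/(r|sm).sum()
        return k/len(data)
    best=None
    for da in(-15,0,15):
        s0=np.array([0,0,0,da]); sim=np.vstack([s0]+[s0+e*k for e,k in zip(np.eye(4),(8,8,8,8))])
        r=minimize(cost,s0,method="Nelder-Mead",options=dict(initial_simplex=sim,maxiter=250,xatol=.05,fatol=1e-5))
        if best is None or r.fun<best.fun: best=r
    return p0+best.x*sc,best.fun
def near(f,name,p):
    uv=proj(f,p); out=None
    for d in spotter.outline_of(f,name):
        r=d["region"]; c=np.argwhere(r)[:,::-1].mean(0); col=np.median(np.asarray(f["pixels"])[r],0)
        if np.hypot(*(c-uv))<9 and np.ptp(col)<25 and r.sum()>250 and out is None: out=r
    return out
E
cat > m1.py <<'E'
from fit import *
G={"A":(.448,.276,.053,-1.4),"B":(.569,.294,.053,-1.4),"C":(.592,-.277,.053,.4)}
fr=[grab_frame(n) for n in("top","side","top","side")]
V={k:[] for k in[*G,"R"]}
for f in fr:
    for k,g in G.items():
        m=near(f,"sleeve1",g[:3])
        if m is not None: V[k].append((f,m))
    ms=[near(f,"base_sleeve1",(x,y,.045)) for x,y in((.516,.013),(.537,.069),(.497,-.044))]
    if all(m is not None for m in ms): V["R"].append((f,ms[0]|ms[1]|ms[2]))
for k,g in {**G,"R":(.516,.013,.042,-.33+0.0)}.items():
    if len(V[k])<2: print(k,"few",len(V[k])); continue
    p,c=fit(V[k],g,(0,.06,-.06) if k=="R" else (0,)); print(k,len(V[k]),np.round(p,4),round(c,3))
E
python3 m1.py
```

```text
A 4 [ 0.4439  0.2741  0.0545 -1.301 ] 0.06
B 4 [ 0.567   0.2922  0.0542 -1.3102] 0.076
C 4 [ 0.5888 -0.2762  0.0547  1.9161] 0.058
R 3 [ 0.5183  0.014   0.0394 -0.3391] 0.092
```

```bash
cat >> h.py <<'E'
from scipy.spatial.transform import Rotation as Ro
def plan(wps,vmax=40,start=None):
    """wps (x,y,z,phi): prints one goal per call, tool axes at call start; start pose from state"""
    s=state(); q=s["tool_rot"]; R=Ro.from_quat([q[1],q[2],q[3],q[0]]).as_matrix(); p=np.array(s["tool_pos"])
    print("t",round(float(s["time"]),2),"tcp",np.round(p,4),"phi",round(float(np.arctan2(R[1,1],R[0,1])),3),"z",np.round(R[:,2],3),"w",round(float(s["gripper_width"]),3),"F",np.round(s["contact_force"],1),"g",np.round(s["grasp_force"],1),"q6",round(float(s["joint_pos"][5]),2))
    for w in wps:
        t=np.array(w[:3]); y=np.array([np.cos(w[3]),np.sin(w[3]),0]); z=np.array([0,0,-1.]); T=np.column_stack([np.cross(y,z),y,z])
        d=R.T@(t-p)*1e3; tw=Ro.from_matrix(R.T@T).as_rotvec()
        print(w,"d",np.round(d,1),"turn",np.round(tw,3),"rows",round(max(np.linalg.norm(d)/vmax,np.linalg.norm(tw)/.124),1)); p,R=t,T
E
python3 -c "
from h import *
plan([(.36,.40,.25,1.174+.6),(.444,.2741,.16,1.84),(.444,.2741,.053,1.84)])"
```

```text
t 2.0 tcp [0.2409 0.5767 0.2503] phi 1.175 z [-0. -0. -1.] w 1.004 F [-0.3  0.2  0. ] g 0.0 q6 -0.12
(0.36, 0.4, 0.25, 1.774) d [-178.  -117.1    0.3] turn [-0.    -0.    -0.599] rows 5.3
(0.444, 0.2741, 0.16, 1.84) d [ -56.9 -140.3   90. ] turn [ 0.     0.    -0.066] rows 4.4
(0.444, 0.2741, 0.053, 1.84) d [  0.   0. 107.] turn [0. 0. 0.] rows 2.7
```

>>> apply_moves(series=[{"dx": -178,"dy": -117,"dz": 0,"turn": -0.6},{"dx": -178,"dy": -117,"dz": 0,"turn": -0.6},{"dx": -178,"dy": -117,"dz": 0,"turn": -0.6},{"dx": -178,"dy": -117,"dz": 0,"turn": -0.6},{"dx": -178,"dy": -117,"dz": 0,"turn": -0.6}])

```text
invalid input at $.series[0]: expected keys jaw, dx, dy, dz, turn
```

```bash
python3 -c "
from h import *
plan([(.444,.2741,.16,1.84),(.444,.2741,.053,1.84)])"
```

```text
t 2.0 tcp [0.2409 0.5767 0.2503] phi 1.175 z [-0. -0. -1.] w 1.004 F [-0.3  0.2  0. ] g 0.0 q6 -0.12
(0.444, 0.2741, 0.16, 1.84) d [-304.  -200.9   90.3] turn [-0.    -0.    -0.665] rows 9.4
(0.444, 0.2741, 0.053, 1.84) d [  0.   0. 107.] turn [0. 0. 0.] rows 2.7
```

>>> apply_moves(series=[{"jaw": 0,"dx": -178,"dy": -117,"dz": 0,"turn": -0.6},{"jaw": 0,"dx": -178,"dy": -117,"dz": 0,"turn": -0.6},{"jaw": 0,"dx": -178,"dy": -117,"dz": 0,"turn": -0.6},{"jaw": 0,"dx": -178,"dy": -117,"dz": 0,"turn": -0.6},{"jaw": 0,"dx": -178,"dy": -117,"dz": 0,"turn": -0.6}])

```text
time: 2.42
tool_pos: [0.3519, 0.412, 0.2505]
tool_rot: [0.0, -0.1, 0.995, 0.0]
contact_force: [0.8, 0.7, -0.4]
gripper_width: 1.001
grasp_force: 0.0
```

```bash
python3 -c "
from h import *
plan([(.444,.2741,.16,1.84),(.444,.2741,.053,1.84)])"
```

```text
t 2.42 tcp [0.3519 0.412  0.2505] phi 1.771 z [ 0.  0. -1.] w 1.001 F [ 0.8  0.7 -0.4] g 0.0 q6 -1.04
(0.444, 0.2741, 0.16, 1.84) d [ -62.8 -153.5   90.5] turn [ 0.     0.    -0.069] rows 4.7
(0.444, 0.2741, 0.053, 1.84) d [  0.   0. 107.] turn [0. 0. 0.] rows 2.7
```

>>> apply_moves(series=[{"jaw": 0,"dx": -58,"dy": -144,"dz": 90,"turn": -0.07},{"jaw": 0,"dx": -58,"dy": -144,"dz": 90,"turn": -0.07},{"jaw": 0,"dx": -58,"dy": -144,"dz": 90,"turn": -0.07},{"jaw": 0,"dx": -58,"dy": -144,"dz": 90,"turn": -0.07},{"jaw": 0,"dx": -58,"dy": -144,"dz": 90,"turn": -0.07}])

```text
time: 2.83
tool_pos: [0.4361, 0.2792, 0.1568]
tool_rot: [-0.002, -0.13, 0.992, -0.001]
contact_force: [0.5, 0.1, -0.1]
gripper_width: 1.004
grasp_force: 0.0
```

>>> apply_moves(series=[{"jaw": 0,"dx": 0,"dy": 0,"dz": 0,"turn": 0},{"jaw": 0,"dx": 0,"dy": 0,"dz": 0,"turn": 0}])

```text
time: 3.0
tool_pos: [0.4359, 0.2833, 0.1604]
tool_rot: [-0.0, -0.131, 0.991, 0.0]
contact_force: [-0.2, 0.4, -0.1]
gripper_width: 1.003
grasp_force: 0.0
```

```bash
python3 -c "
from h import *
f=grab_frame('top');save(f,'pics/t1.png');g=grab_frame('side')
a=np.asarray(g['pixels'])[130:250,150:310,::-1]; b=np.asarray(f['pixels'])[160:280,140:300,::-1]
cv2.imwrite('pics/s1.png',cv2.resize(np.hstack([b,a]),None,fx=2.5,fy=2.5,interpolation=3))
plan([(.444,.2741,.053,1.84)])"
```

```text
t 3.1 tcp [0.4361 0.2846 0.1617] phi 1.836 z [ 0.002  0.001 -1.   ] w 1.0 F [-0.4  0.4 -0.6] g 0.0 q6 -1.4
(0.444, 0.2741, 0.053, 1.84) d [ -4.6 -12.3 108.7] turn [ 0.001  0.002 -0.004] rows 2.7
```

View pics/s1.png

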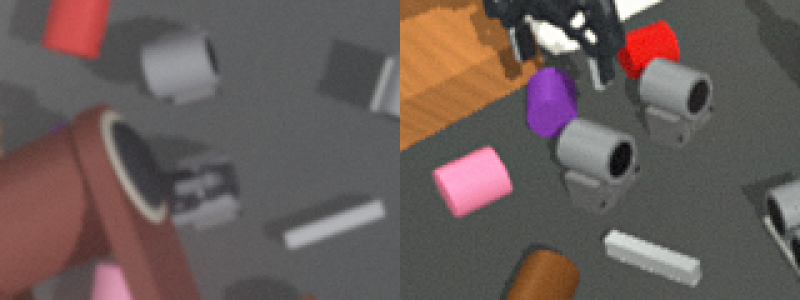

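The arm hides part of the top view. In the side crop the open jaws sit above sleeve A (about (595,150) in the crop) and lie along its axis. I'll correct the offset and go down.

>>> apply_moves(series=[{"jaw": 0,"dx": -5,"dy": -12,"dz": 25,"turn": 0},{"jaw": 0,"dx": -5,"dy": -12,"dz": 50,"turn": 0},{"jaw": 0,"dx": -5,"dy": -12,"dz": 50,"turn": 0}])

```text
time: 3.35
tool_pos: [0.441, 0.2731, 0.1068]
tool_rot: [-0.003, -0.132, 0.991, -0.001]
contact_force: [-1.3, -0.2, -1.9]
gripper_width: 1.001
grasp_force: 0.0
```

```bash
python3 -c "
from h import *
plan([(.444,.2741,.053,1.84)])"
```

```text
t 3.35 tcp [0.441  0.2731 0.1068] phi 1.836 z [-0.006 -0.002 -1.   ] w 1.001 F [-1.3 -0.2 -1.9] g 0.0 q6 -1.43
(0.444, 0.2741, 0.053, 1.84) d [-3.5  0.2 53.8] turn [-0.001 -0.007 -0.004] rows 1.3
```

>>> apply_moves(series=[{"jaw": 0,"dx": -2,"dy": 0,"dz": 20,"turn": 0},{"jaw": 0,"dx": -2,"dy": 0,"dz": 40,"turn": 0},{"jaw": 0,"dx": -2,"dy": 0,"dz": 53,"turn": 0},{"jaw": 0,"dx": -2,"dy": 0,"dz": 53,"turn": 0},{"jaw": 0,"dx": -2,"dy": 0,"dz": 53,"turn": 0}])

```text
time: 3.77
tool_pos: [0.4457, 0.2747, 0.0583]
tool_rot: [0.0, -0.132, 0.991, 0.0]
contact_force: [0.3, 0.3, 0.0]
gripper_width: 1.001
grasp_force: 0.0
```

>>> apply_moves(series=[{"jaw": 0.5,"dx": 0,"dy": 0,"dz": 0,"turn": 0},{"jaw": 0.5,"dx": 0,"dy": 0,"dz": 0,"turn": 0},{"jaw": 0.5,"dx": 0,"dy": 0,"dz": 0,"turn": 0},{"jaw": 0.5,"dx": 0,"dy": 0,"dz": 0,"turn": 0}])

```text
time: 4.1
tool_pos: [0.4469, 0.2747, 0.0597]
tool_rot: [0.001, -0.132, 0.991, 0.001]
contact_force: [-2.8, 2.3, 7.1]
gripper_width: 0.694
grasp_force: 65.0
```

```bash
python3 -c "
from h import *
plan([])"
```

```text
t 4.1 tcp [0.4469 0.2747 0.0597] phi 1.835 z [ 0.003  0.002 -1.   ] w 0.694 F [-2.8  2.3  7.1] g 65.0 q6 -1.43
```

>>> apply_moves(series=[{"jaw": 0.5,"dx": 0,"dy": 0,"dz": -15,"turn": 0},{"jaw": 0.5,"dx": 0,"dy": 0,"dz": -40,"turn": 0},{"jaw": 0.5,"dx": 0,"dy": 0,"dz": -70,"turn": 0},{"jaw": 0.5,"dx": 0,"dy": 0,"dz": -100,"turn": 0},{"jaw": 0.5,"dx": 0,"dy": 0,"dz": -110,"turn": 0}])

```text
time: 4.52
tool_pos: [0.4476, 0.2744, 0.1718]
tool_rot: [0.003, -0.132, 0.991, 0.001]
contact_force: [1.6, 0.3, -4.3]
gripper_width: 0.696
grasp_force: 67.1
```

```bash
python3 -c "
from h import *
plan([(.4869,.16,.165,2.317),(.5293,.0451,.165,2.80),(.5293,.0451,.1,2.80)],30)"
```

```text
t 4.52 tcp [0.4476 0.2744 0.1718] phi 1.835 z [ 0.006  0.003 -1.   ] w 0.696 F [ 1.6  0.3 -4.3] g 67.1 q6 -1.43
(0.4869, 0.16, 0.165, 2.317) d [  -8.1 -120.7    6.8] turn [-0.001  0.007 -0.482] rows 4.0
(0.5293, 0.0451, 0.165, 2.8) d [  46.9 -113.2    0. ] turn [ 0.     0.    -0.483] rows 4.1
(0.5293, 0.0451, 0.1, 2.8) d [ 0.  0. 65.] turn [0. 0. 0.] rows 2.2
```

>>> apply_moves(series=[{"jaw": 0.5,"dx": -2,"dy": -20,"dz": 0,"turn": -0.08},{"jaw": 0.5,"dx": -3,"dy": -45,"dz": 0,"turn": -0.18},{"jaw": 0.5,"dx": -5,"dy": -70,"dz": 0,"turn": -0.28},{"jaw": 0.5,"dx": -7,"dy": -95,"dz": 0,"turn": -0.38},{"jaw": 0.5,"dx": -8,"dy": -121,"dz": 0,"turn": -0.48}])

```text
time: 4.93
tool_pos: [0.4843, 0.1577, 0.1655]
tool_rot: [-0.001, -0.366, 0.931, 0.0]
contact_force: [-0.2, -0.5, -6.0]
gripper_width: 0.693
grasp_force: 66.8
```

>>> apply_moves(series=[{"jaw": 0.5,"dx": 11,"dy": -27,"dz": 0,"turn": -0.12},{"jaw": 0.5,"dx": 22,"dy": -54,"dz": 0,"turn": -0.24},{"jaw": 0.5,"dx": 34,"dy": -82,"dz": 0,"turn": -0.36},{"jaw": 0.5,"dx": 43,"dy": -103,"dz": 0,"turn": -0.45},{"jaw": 0.5,"dx": 47,"dy": -113,"dz": 0,"turn": -0.48}])

```text
time: 5.35
tool_pos: [0.5268, 0.0412, 0.1656]
tool_rot: [-0.001, -0.575, 0.818, 0.0]
contact_force: [-0.8, -1.0, -5.5]
gripper_width: 0.698
grasp_force: 67.0
```

>>> apply_moves(series=[{"jaw": 0.5,"dx": 0,"dy": 0,"dz": 0,"turn": 0},{"jaw": 0.5,"dx": 0,"dy": 0,"dz": 0,"turn": 0},{"jaw": 0.5,"dx": 0,"dy": 0,"dz": 0,"turn": 0}])

```text
time: 5.6
tool_pos: [0.5261, 0.0444, 0.1661]
tool_rot: [-0.001, -0.574, 0.819, 0.001]
contact_force: [-1.0, -0.3, -6.0]
gripper_width: 0.695
grasp_force: 67.0
```

```bash
python3 -c "
from h import *
f=grab_frame('top');g=grab_frame('side')
a=np.asarray(g['pixels'])[150:280,250:410,::-1]; b=np.asarray(f['pixels'])[140:270,240:400,::-1]
cv2.imwrite('pics/s2.png',cv2.resize(np.hstack([b,a]),None,fx=2.5,fy=2.5,interpolation=3))
plan([(.5293,.0451,.1,2.80)])
for h_,n in((g,'side'),):
  for d in spotter.outline_of(h_,'sleeve1'):
    if d['conf']>.3: print(np.round(d['extent']),round(d['conf'],2),np.round(np.argwhere(d['region'])[:,::-1].mean(0),1))
"
```

```text
t 5.7 tcp [0.5264 0.0448 0.1666] phi 2.796 z [-0.001  0.    -1.   ] w 0.701 F [ 0.3 -0.2 -5.5] g 67.0 q6 -2.85
(0.5293, 0.0451, 0.1, 2.8) d [-1.3 -2.7 66.6] turn [ 0.001 -0.    -0.004] rows 1.7
[235. 140. 261. 160.] 0.93 [247.6 148.6]
[247. 153. 276. 174.] 0.9 [260.  164.7]
[429. 255. 466. 292.] 0.65 [448.2 275.5]
[302. 170. 330. 200.] 0.61 [316.3 182.9]
[204. 156. 222. 184.] 0.61 [210.6 170.6]
```

View pics/s2.png

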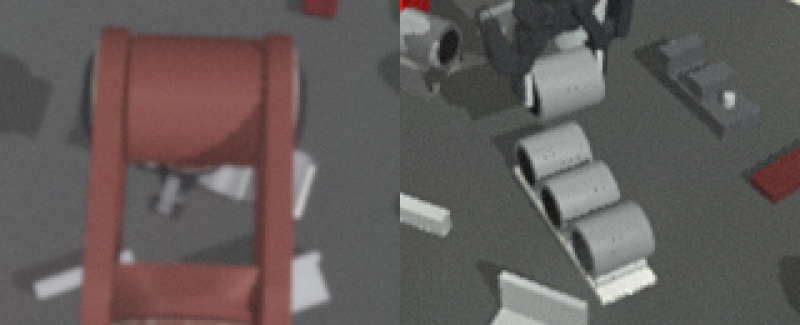

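The side crop shows the sleeve held by its ends at (565,80), parallel to the base row and above its left gap. I'll lower it, watching the force.

>>> apply_moves(series=[{"jaw": 0.5,"dx": -1,"dy": -3,"dz": 15,"turn": 0},{"jaw": 0.5,"dx": -1,"dy": -3,"dz": 35,"turn": 0},{"jaw": 0.5,"dx": -1,"dy": -3,"dz": 55,"turn": 0},{"jaw": 0.5,"dx": -1,"dy": -3,"dz": 66,"turn": 0},{"jaw": 0.5,"dx": -1,"dy": -3,"dz": 66,"turn": 0}])

```text
time: 6.17
tool_pos: [0.5275, 0.0445, 0.0979]
tool_rot: [-0.003, -0.575, 0.818, 0.002]
contact_force: [-1.3, 0.2, -6.6]
gripper_width: 0.694
grasp_force: 66.9
```

>>> apply_moves(series=[{"jaw": 0.5,"dx": 0,"dy": 0,"dz": 1,"turn": 0},{"jaw": 0.5,"dx": 0,"dy": 0,"dz": 2,"turn": 0},{"jaw": 0.5,"dx": 0,"dy": 0,"dz": 3,"turn": 0},{"jaw": 0.5,"dx": 0,"dy": 0,"dz": 3,"turn": 0}])

```text
time: 6.5
tool_pos: [0.5311, 0.0438, 0.0996]
tool_rot: [0.001, -0.574, 0.819, -0.001]
contact_force: [-0.1, -0.3, -5.4]
gripper_width: 0.693
grasp_force: 66.9
```

```bash
python3 -c "
from h import *
plan([(.5293,.0451,.0918,2.80)])"
```

```text
t 6.5 tcp [0.5311 0.0438 0.0996] phi 2.795 z [ 0.002 -0.    -1.   ] w 0.693 F [-0.1 -0.3 -5.4] g 66.9 q6 -2.85
(0.5293, 0.0451, 0.0918, 2.8) d [-0.6  2.1  7.8] turn [-0.002  0.001 -0.005] rows 0.2
```

>>> apply_moves(series=[{"jaw": 0.5,"dx": -1,"dy": 1,"dz": 1,"turn": 0},{"jaw": 0.5,"dx": -1,"dy": 1,"dz": 3,"turn": 0},{"jaw": 0.5,"dx": -1,"dy": 1,"dz": 4,"turn": 0},{"jaw": 0.5,"dx": -1,"dy": 1,"dz": 4,"turn": 0}])

```text
time: 6.83
tool_pos: [0.5293, 0.0451, 0.094]
tool_rot: [-0.0, -0.574, 0.819, 0.0]
contact_force: [-0.5, -0.3, -6.2]
gripper_width: 0.693
grasp_force: 66.9
```

>>> apply_moves(series=[{"jaw": 0.5,"dx": 0,"dy": 0,"dz": 1,"turn": 0},{"jaw": 0.5,"dx": 0,"dy": 0,"dz": 2,"turn": 0},{"jaw": 0.5,"dx": 0,"dy": 0,"dz": 2,"turn": 0}])

```text
time: 7.08
tool_pos: [0.5294, 0.0451, 0.092]
tool_rot: [-0.0, -0.574, 0.819, 0.0]
contact_force: [0.0, 0.1, -5.5]
gripper_width: 0.692
grasp_force: 66.9
```

>>> apply_moves(series=[{"jaw": 0.5,"dx": 0,"dy": 0,"dz": 1,"turn": 0},{"jaw": 0.5,"dx": 0,"dy": 0,"dz": 1.5,"turn": 0},{"jaw": 0.5,"dx": 0,"dy": 0,"dz": 1.5,"turn": 0}])

```text
time: 7.33
tool_pos: [0.5297, 0.045, 0.0919]
tool_rot: [-0.0, -0.575, 0.818, 0.0]
contact_force: [-6.1, -0.9, 3.3]
gripper_width: 0.698
grasp_force: 68.0
```

>>> apply_moves(series=[{"jaw": 0.25,"dx": 0,"dy": 0,"dz": 0,"turn": 0},{"jaw": 0.2,"dx": 0,"dy": 0,"dz": 0,"turn": 0},{"jaw": 0,"dx": 0,"dy": 0,"dz": 0,"turn": 0},{"jaw": 0,"dx": 0,"dy": 0,"dz": 0,"turn": 0}])

```text
time: 7.67
tool_pos: [0.5302, 0.0451, 0.0913]
tool_rot: [0.001, -0.574, 0.819, -0.0]
contact_force: [-0.1, -0.3, 0.0]
gripper_width: 0.999
grasp_force: 0.0
```

>>> apply_moves(series=[{"jaw": 0,"dx": 0,"dy": 0,"dz": -10,"turn": 0},{"jaw": 0,"dx": 0,"dy": 0,"dz": -35,"turn": 0},{"jaw": 0,"dx": 0,"dy": 0,"dz": -70,"turn": 0},{"jaw": 0,"dx": 0,"dy": 0,"dz": -85,"turn": 0}])

```text
time: 8.0
tool_pos: [0.5316, 0.045, 0.181]
tool_rot: [0.003, -0.574, 0.819, -0.002]
contact_force: [0.4, -0.5, 1.0]
gripper_width: 1.004
grasp_force: 0.0
```

```bash
python3 -c "
from h import *
plan([(.547,.17,.175,2.30),(.567,.2922,.16,1.831),(.567,.2922,.1,1.831)])"
```

```text
t 8.0 tcp [0.5316 0.045  0.181 ] phi 2.795 z [ 0.006 -0.    -1.   ] w 1.004 F [ 0.4 -0.5  1. ] g 0.0 q6 -2.85
(0.547, 0.17, 0.175, 2.3) d [-122.8   28.     6. ] turn [-0.006  0.003  0.495] rows 4.0
(0.567, 0.2922, 0.16, 1.831) d [-96.3  77.8  15. ] turn [0.    0.    0.469] rows 3.8
(0.567, 0.2922, 0.1, 1.831) d [ 0.  0. 60.] turn [0. 0. 0.] rows 1.5
```

>>> apply_moves(series=[{"jaw": 0,"dx": -31,"dy": 7,"dz": 0,"turn": 0.12},{"jaw": 0,"dx": -62,"dy": 14,"dz": 0,"turn": 0.24},{"jaw": 0,"dx": -92,"dy": 21,"dz": 0,"turn": 0.36},{"jaw": 0,"dx": -123,"dy": 28,"dz": 0,"turn": 0.49},{"jaw": 0,"dx": -123,"dy": 28,"dz": 0,"turn": 0.495}])

```text
time: 8.42
tool_pos: [0.5455, 0.1747, 0.1771]
tool_rot: [0.001, -0.356, 0.934, 0.001]
contact_force: [-1.1, 0.2, -0.2]
gripper_width: 1.0
grasp_force: 0.0
```

>>> apply_moves(series=[{"jaw": 0,"dx": -24,"dy": 19,"dz": 4,"turn": 0.12},{"jaw": 0,"dx": -48,"dy": 38,"dz": 8,"turn": 0.24},{"jaw": 0,"dx": -72,"dy": 58,"dz": 12,"turn": 0.36},{"jaw": 0,"dx": -96,"dy": 78,"dz": 15,"turn": 0.47},{"jaw": 0,"dx": -96,"dy": 78,"dz": 15,"turn": 0.47}])

```text
time: 8.83
tool_pos: [0.5648, 0.2965, 0.1609]
tool_rot: [0.0, -0.129, 0.992, 0.001]
contact_force: [-0.3, -0.8, -0.1]
gripper_width: 0.999
grasp_force: 0.0
```

>>> apply_moves(series=[{"jaw": 0,"dx": 0,"dy": 0,"dz": 0,"turn": 0},{"jaw": 0,"dx": 0,"dy": 0,"dz": 0,"turn": 0}])

```text
time: 9.0
tool_pos: [0.5648, 0.2921, 0.1612]
tool_rot: [0.0, -0.13, 0.992, -0.0]
contact_force: [-0.3, -1.0, 0.3]
gripper_width: 0.999
grasp_force: 0.0
```

```bash
cat > chk.py <<'E'
from fit import *
import sys
f=grab_frame('top');g=grab_frame('side')
a=np.asarray(g['pixels'])[150:280,250:410,::-1]; b=np.asarray(f['pixels'])[140:270,240:400,::-1]
cv2.imwrite(sys.argv[1],cv2.resize(np.hstack([b,a]),None,fx=2.5,fy=2.5,interpolation=3))
for x in sys.argv[2:]:
    p=[float(v) for v in x.split(",")]; V=[]
    for h_ in(f,g):
        m=near(h_,"sleeve1",p[:3]); m=near(h_,"base_sleeve1",p[:3]) if m is None else m
        if m is not None: V.append((h_,m))
    print(p,len(V),[np.round(v,4) for v in fit(V,p)] if len(V)>1 else "")
E
python3 chk.py pics/s3.png .528,.042,.085,-.34
python3 -c "
from h import *
plan([(.567,.2922,.1,1.831)])"
```

```text
[0.528, 0.042, 0.085, -0.34] 1 
t 9.25 tcp [0.5649 0.2915 0.1612] phi 1.829 z [ 0.  0. -1.] w 0.998 F [-0.5  0.7 -0.3] g 0.0 q6 -1.47
(0.567, 0.2922, 0.1, 1.831) d [-2.2  0.2 61.2] turn [-0.     0.    -0.002] rows 1.5
```

View pics/s3.png

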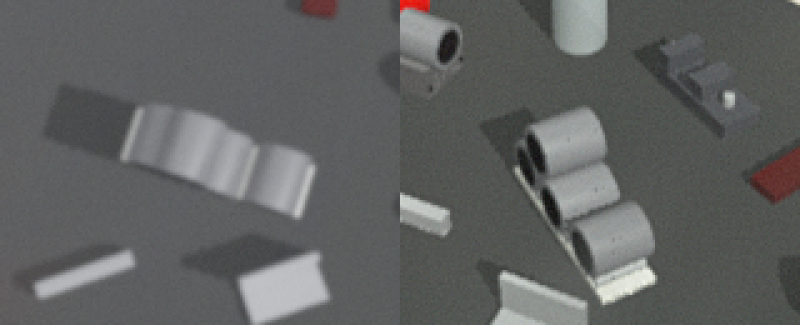

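The top crop shows the sleeve saddled in the left gap at (190,140). In the side crop it sits at (570,140), parallel and about flush, with the base row undisturbed. Next is sleeve B.

>>> apply_moves(series=[{"jaw": 0,"dx": -2,"dy": 0,"dz": 30,"turn": 0},{"jaw": 0,"dx": -2,"dy": 0,"dz": 60,"turn": 0},{"jaw": 0,"dx": -2,"dy": 0,"dz": 85,"turn": 0},{"jaw": 0,"dx": -2,"dy": 0,"dz": 102,"turn": 0},{"jaw": 0,"dx": -2,"dy": 0,"dz": 102,"turn": 0}])

```text
time: 9.67
tool_pos: [0.5634, 0.291, 0.0538]
tool_rot: [-0.004, -0.129, 0.992, -0.001]
contact_force: [-0.1, -1.3, -0.8]
gripper_width: 1.004
grasp_force: 0.0
```

>>> apply_moves(series=[{"jaw": 0,"dx": 0,"dy": 0,"dz": 0,"turn": 0},{"jaw": 0.5,"dx": 0,"dy": 0,"dz": 0,"turn": 0},{"jaw": 0.5,"dx": 0,"dy": 0,"dz": 0,"turn": 0},{"jaw": 0.5,"dx": 0,"dy": 0,"dz": 0,"turn": 0},{"jaw": 0.5,"dx": 0,"dy": 0,"dz": 0,"turn": 0}])

```text
time: 10.08
tool_pos: [0.5682, 0.2936, 0.0617]
tool_rot: [0.002, -0.129, 0.992, 0.001]
contact_force: [-1.3, 0.7, 5.9]
gripper_width: 0.694
grasp_force: 66.0
```

```bash
python3 -c "
from h import *
plan([])"
```

```text
t 10.08 tcp [0.5682 0.2936 0.0617] phi 1.83 z [ 0.004  0.002 -1.   ] w 0.694 F [-1.3  0.7  5.9] g 66.0 q6 -1.47
```

>>> apply_moves(series=[{"jaw": 0.5,"dx": 0,"dy": 0,"dz": -15,"turn": 0},{"jaw": 0.5,"dx": 0,"dy": 0,"dz": -40,"turn": 0},{"jaw": 0.5,"dx": 0,"dy": 0,"dz": -70,"turn": 0},{"jaw": 0.5,"dx": 0,"dy": 0,"dz": -100,"turn": 0},{"jaw": 0.5,"dx": 0,"dy": 0,"dz": -120,"turn": 0}])

```text
time: 10.5
tool_pos: [0.5672, 0.2931, 0.1825]
tool_rot: [0.002, -0.129, 0.992, 0.0]
contact_force: [0.7, 0.1, -1.5]
gripper_width: 0.691
grasp_force: 65.5
```

```bash
python3 -c "
from h import *
plan([(.551,.20,.178,2.14),(.535,.10,.178,2.45),(.5083,-.0143,.178,2.80),(.5083,-.0143,.1,2.80)],28)"
```

```text
t 10.5 tcp [0.5672 0.2931 0.1825] phi 1.83 z [ 0.003  0.001 -1.   ] w 0.691 F [ 0.7  0.1 -1.5] g 65.5 q6 -1.47
(0.551, 0.2, 0.178, 2.14) d [ 39.5 -85.9   4.4] turn [-0.     0.003 -0.31 ] rows 3.4
(0.535, 0.1, 0.178, 2.45) d [ 67.4 -75.6   0. ] turn [ 0.    0.   -0.31] rows 3.6
(0.5083, -0.0143, 0.178, 2.8) d [105.1 -52.3   0. ] turn [ 0.    0.   -0.35] rows 4.2
(0.5083, -0.0143, 0.1, 2.8) d [ 0.  0. 78.] turn [0. 0. 0.] rows 2.8
```

>>> apply_moves(series=[{"jaw": 0.5,"dx": 8,"dy": -17,"dz": 0,"turn": -0.06},{"jaw": 0.5,"dx": 18,"dy": -40,"dz": 0,"turn": -0.14},{"jaw": 0.5,"dx": 29,"dy": -63,"dz": 0,"turn": -0.23},{"jaw": 0.5,"dx": 39.5,"dy": -86,"dz": 0,"turn": -0.31}])

```text
time: 10.83
tool_pos: [0.5496, 0.1987, 0.1791]
tool_rot: [-0.0, -0.283, 0.959, -0.0]
contact_force: [0.5, 0.1, -3.8]
gripper_width: 0.695
grasp_force: 65.7
```

>>> apply_moves(series=[{"jaw": 0.5,"dx": 17,"dy": -19,"dz": 0,"turn": -0.08},{"jaw": 0.5,"dx": 34,"dy": -38,"dz": 0,"turn": -0.16},{"jaw": 0.5,"dx": 51,"dy": -57,"dz": 0,"turn": -0.24},{"jaw": 0.5,"dx": 67.5,"dy": -75.5,"dz": 0,"turn": -0.31}])

```text
time: 11.17
tool_pos: [0.5333, 0.0985, 0.1789]
tool_rot: [-0.0, -0.427, 0.904, -0.0]
contact_force: [0.6, -0.6, -2.7]
gripper_width: 0.694
grasp_force: 65.6
```

>>> apply_moves(series=[{"jaw": 0.5,"dx": 25,"dy": -12,"dz": 0,"turn": -0.08},{"jaw": 0.5,"dx": 50,"dy": -25,"dz": 0,"turn": -0.17},{"jaw": 0.5,"dx": 75,"dy": -37,"dz": 0,"turn": -0.26},{"jaw": 0.5,"dx": 95,"dy": -47,"dz": 0,"turn": -0.32},{"jaw": 0.5,"dx": 105,"dy": -52,"dz": 0,"turn": -0.35}])

```text
time: 11.58
tool_pos: [0.5061, -0.0165, 0.1789]
tool_rot: [-0.001, -0.577, 0.817, -0.0]
contact_force: [-0.2, 0.3, -3.1]
gripper_width: 0.698
grasp_force: 65.6
```

>>> apply_moves(series=[{"jaw": 0.5,"dx": 0,"dy": 0,"dz": 0,"turn": 0},{"jaw": 0.5,"dx": 0,"dy": 0,"dz": 0,"turn": 0},{"jaw": 0.5,"dx": 0,"dy": 0,"dz": 0,"turn": 0},{"jaw": 0.5,"dx": 0,"dy": 0,"dz": 0,"turn": 0},{"jaw": 0.5,"dx": 0,"dy": 0,"dz": 0,"turn": 0}])

```text
time: 12.0
tool_pos: [0.5074, -0.0135, 0.1788]
tool_rot: [-0.0, -0.577, 0.817, 0.0]
contact_force: [0.1, 0.7, -3.9]
gripper_width: 0.696
grasp_force: 65.6
```

```bash
python3 -c "
from h import *
plan([(.5083,-.0143,.1,2.80)],28)"
```

```text
t 12.0 tcp [ 0.5074 -0.0135  0.1788] phi 2.801 z [-0.  0. -1.] w 0.696 F [ 0.1  0.7 -3.9] g 65.6 q6 -2.97
(0.5083, -0.0143, 0.1, 2.8) d [ 0.4 -1.1 78.8] turn [0.    0.    0.001] rows 2.8
```

>>> apply_moves(series=[{"jaw": 0.5,"dx": 1,"dy": -1,"dz": 15,"turn": 0},{"jaw": 0.5,"dx": 1,"dy": -1,"dz": 33,"turn": 0},{"jaw": 0.5,"dx": 1,"dy": -1,"dz": 48,"turn": 0},{"jaw": 0.5,"dx": 1,"dy": -1,"dz": 60,"turn": 0},{"jaw": 0.5,"dx": 1,"dy": -1,"dz": 60,"turn": 0}])

```text
time: 12.42
tool_pos: [0.5059, -0.0147, 0.1155]
tool_rot: [-0.002, -0.577, 0.817, 0.002]
contact_force: [-0.9, -0.2, -4.7]
gripper_width: 0.691
grasp_force: 65.7
```

>>> apply_moves(series=[{"jaw": 0.5,"dx": 0,"dy": 0,"dz": 6,"turn": 0},{"jaw": 0.5,"dx": 0,"dy": 0,"dz": 12,"turn": 0},{"jaw": 0.5,"dx": 0,"dy": 0,"dz": 18,"turn": 0},{"jaw": 0.5,"dx": 0,"dy": 0,"dz": 18,"turn": 0},{"jaw": 0.5,"dx": 0,"dy": 0,"dz": 18,"turn": 0}])

```text
time: 12.83
tool_pos: [0.5079, -0.0156, 0.1007]
tool_rot: [-0.0, -0.577, 0.817, 0.0]
contact_force: [0.5, 0.2, -3.3]
gripper_width: 0.691
grasp_force: 65.7
```

```bash
python3 -c "
from h import *
plan([(.5083,-.0143,.0918,2.80)],28)"
```

```text
t 12.83 tcp [ 0.5079 -0.0156  0.1007] phi 2.8 z [-0.  0. -1.] w 0.691 F [ 0.5  0.2 -3.3] g 65.7 q6 -2.98
(0.5083, -0.0143, 0.0918, 2.8) d [-1.3  0.   8.9] turn [ 0. -0. -0.] rows 0.3
```

>>> apply_moves(series=[{"jaw": 0.5,"dx": -1,"dy": 0,"dz": 2,"turn": 0},{"jaw": 0.5,"dx": -1,"dy": 0,"dz": 4,"turn": 0},{"jaw": 0.5,"dx": -1,"dy": 0,"dz": 6,"turn": 0},{"jaw": 0.5,"dx": -1,"dy": 0,"dz": 6,"turn": 0}])

```text
time: 13.17
tool_pos: [0.5086, -0.0146, 0.095]
tool_rot: [0.0, -0.577, 0.817, -0.0]
contact_force: [-0.5, 1.5, -3.1]
gripper_width: 0.691
grasp_force: 65.9
```

>>> apply_moves(series=[{"jaw": 0.5,"dx": 0,"dy": 0,"dz": 0.7,"turn": 0},{"jaw": 0.5,"dx": 0,"dy": 0,"dz": 1.5,"turn": 0},{"jaw": 0.5,"dx": 0,"dy": 0,"dz": 1.5,"turn": 0}])

```text
time: 13.42
tool_pos: [0.5091, -0.0146, 0.0947]
tool_rot: [0.001, -0.577, 0.817, -0.0]
contact_force: [-1.6, 2.1, 4.8]
gripper_width: 0.697
grasp_force: 66.6
```

>>> apply_moves(series=[{"jaw": 0.5,"dx": -1,"dy": 0,"dz": 0.5,"turn": 0},{"jaw": 0.5,"dx": -1,"dy": 0,"dz": 1,"turn": 0},{"jaw": 0.5,"dx": -1,"dy": 0,"dz": 1,"turn": 0}])

```text
time: 13.67
tool_pos: [0.5098, -0.0136, 0.094]
tool_rot: [0.001, -0.577, 0.817, -0.001]
contact_force: [-2.3, 1.5, 7.4]
gripper_width: 0.694
grasp_force: 67.3
```

Seated with light load, so I release and retreat.

>>> apply_moves(series=[{"jaw": 0.25,"dx": 0,"dy": 0,"dz": 0,"turn": 0},{"jaw": 0.2,"dx": 0,"dy": 0,"dz": 0,"turn": 0},{"jaw": 0,"dx": 0,"dy": 0,"dz": 0,"turn": 0},{"jaw": 0,"dx": 0,"dy": 0,"dz": 0,"turn": 0}])

```text
time: 14.0
tool_pos: [0.5083, -0.0137, 0.0919]
tool_rot: [-0.0, -0.577, 0.817, 0.0]
contact_force: [-0.8, 0.5, 0.1]
gripper_width: 0.998
grasp_force: 0.0
```

>>> apply_moves(series=[{"jaw": 0,"dx": 0,"dy": 0,"dz": -10,"turn": 0},{"jaw": 0,"dx": 0,"dy": 0,"dz": -35,"turn": 0},{"jaw": 0,"dx": 0,"dy": 0,"dz": -70,"turn": 0},{"jaw": 0,"dx": 0,"dy": 0,"dz": -85,"turn": 0}])

```text
time: 14.33
tool_pos: [0.5103, -0.0141, 0.1821]
tool_rot: [0.002, -0.576, 0.817, -0.002]
contact_force: [1.7, 0.0, 0.2]
gripper_width: 1.003
grasp_force: 0.0
```

```bash
python3 -c "
from h import *
plan([(.55,-.15,.178,2.30),(.5888,-.2762,.165,1.916),(.5888,-.2762,.058,1.916)])"
```

```text
t 14.33 tcp [ 0.5103 -0.0141  0.1821] phi 2.8 z [ 0.006 -0.001 -1.   ] w 1.003 F [1.7 0.  0.2] g 0.0 q6 -2.97
(0.55, -0.15, 0.178, 2.3) d [114.8 -82.9   4.5] turn [-0.005  0.002  0.5  ] rows 4.0
(0.5888, -0.2762, 0.165, 1.916) d [  55.2 -120.    13. ] turn [0.    0.    0.384] rows 3.3
(0.5888, -0.2762, 0.058, 1.916) d [  0.   0. 107.] turn [0. 0. 0.] rows 2.7
```

>>> apply_moves(series=[{"jaw": 0,"dx": 29,"dy": -21,"dz": 0,"turn": 0.12},{"jaw": 0,"dx": 57,"dy": -41,"dz": 0,"turn": 0.24},{"jaw": 0,"dx": 86,"dy": -62,"dz": 0,"turn": 0.36},{"jaw": 0,"dx": 115,"dy": -83,"dz": 0,"turn": 0.48},{"jaw": 0,"dx": 115,"dy": -83,"dz": 0,"turn": 0.5}])

```text
time: 14.75
tool_pos: [0.5495, -0.155, 0.1786]
tool_rot: [0.0, -0.352, 0.936, -0.002]
contact_force: [-0.1, -0.8, 0.3]
gripper_width: 0.998
grasp_force: 0.0
```

>>> apply_moves(series=[{"jaw": 0,"dx": 14,"dy": -30,"dz": 3,"turn": 0.1},{"jaw": 0,"dx": 28,"dy": -60,"dz": 7,"turn": 0.2},{"jaw": 0,"dx": 41,"dy": -90,"dz": 11,"turn": 0.3},{"jaw": 0,"dx": 55,"dy": -120,"dz": 13,"turn": 0.384},{"jaw": 0,"dx": 55,"dy": -120,"dz": 13,"turn": 0.384}])

```text
time: 15.17
tool_pos: [0.5877, -0.2806, 0.1642]
tool_rot: [-0.0, -0.169, 0.986, -0.001]
contact_force: [-0.8, 0.3, 0.8]
gripper_width: 0.998
grasp_force: 0.0
```

>>> apply_moves(series=[{"jaw": 0,"dx": 0,"dy": 0,"dz": 0,"turn": 0},{"jaw": 0,"dx": 0,"dy": 0,"dz": 0,"turn": 0},{"jaw": 0,"dx": 0,"dy": 0,"dz": 0,"turn": 0}])

```text
time: 15.42
tool_pos: [0.5871, -0.2748, 0.1646]
tool_rot: [0.0, -0.172, 0.985, 0.0]
contact_force: [-0.2, -0.1, 0.4]
gripper_width: 0.998
grasp_force: 0.0
```

```bash
python3 chk.py pics/s4.png .528,.042,.085,-.34 .508,-.014,.085,-.34
python3 -c "
from h import *
plan([(.5888,-.2762,.058,1.916)])"
```

```text
[0.528, 0.042, 0.085, -0.34] 1 
[0.508, -0.014, 0.085, -0.34] 2 [array([ 0.509 , -0.0146,  0.0866, -0.3505]), np.float64(0.0676)]
t 15.77 tcp [ 0.5872 -0.2755  0.1645] phi 1.916 z [ 0. -0. -1.] w 1.002 F [-0.4  0.3  1. ] g 0.0 q6 -2.47
(0.5888, -0.2762, 0.058, 1.916) d [ -1.3  -1.2 106.5] turn [-0.  0.  0.] rows 2.7
```

View pics/s4.png

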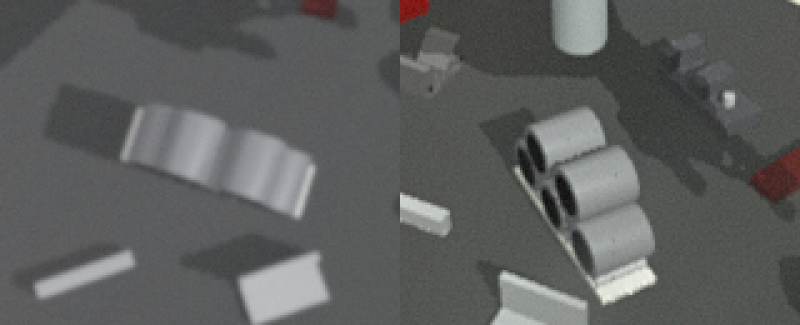

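Both second-row sleeves are seated: in the side crop at (565,135) and (598,183), parallel and flush. The fit puts the right one at (.509,-.0146,.0866). Next is sleeve C.

>>> apply_moves(series=[{"jaw": 0,"dx": -1,"dy": -1,"dz": 30,"turn": 0},{"jaw": 0,"dx": -1,"dy": -1,"dz": 60,"turn": 0},{"jaw": 0,"dx": -1,"dy": -1,"dz": 88,"turn": 0},{"jaw": 0,"dx": -1,"dy": -1,"dz": 105,"turn": 0},{"jaw": 0,"dx": -1,"dy": -1,"dz": 105,"turn": 0}])

```text
time: 16.18
tool_pos: [0.5852, -0.2745, 0.0538]
tool_rot: [-0.004, -0.172, 0.985, 0.003]
contact_force: [-0.6, 0.9, -0.9]
gripper_width: 0.999
grasp_force: 0.0
```

>>> apply_moves(series=[{"jaw": 0,"dx": 0,"dy": 0,"dz": 0,"turn": 0},{"jaw": 0.5,"dx": 0,"dy": 0,"dz": 0,"turn": 0},{"jaw": 0.5,"dx": 0,"dy": 0,"dz": 0,"turn": 0},{"jaw": 0.5,"dx": 0,"dy": 0,"dz": 0,"turn": 0},{"jaw": 0.5,"dx": 0,"dy": 0,"dz": 0,"turn": 0}])

```text
time: 16.6
tool_pos: [0.5898, -0.2771, 0.0623]
tool_rot: [0.001, -0.172, 0.985, -0.001]
contact_force: [-1.6, 2.1, 5.1]
gripper_width: 0.694
grasp_force: 67.2
```

```bash
python3 -c "
from h import *
plan([])"
```

```text
t 16.6 tcp [ 0.5898 -0.2771  0.0623] phi 1.916 z [ 0.003 -0.001 -1.   ] w 0.694 F [-1.6  2.1  5.1] g 67.2 q6 -2.47
```

>>> apply_moves(series=[{"jaw": 0.5,"dx": 0,"dy": 0,"dz": -15,"turn": 0},{"jaw": 0.5,"dx": 0,"dy": 0,"dz": -45,"turn": 0},{"jaw": 0.5,"dx": 0,"dy": 0,"dz": -80,"turn": 0},{"jaw": 0.5,"dx": 0,"dy": 0,"dz": -120,"turn": 0},{"jaw": 0.5,"dx": 0,"dy": 0,"dz": -155,"turn": 0}])

```text
time: 17.02
tool_pos: [0.588, -0.2765, 0.2167]
tool_rot: [0.0, -0.172, 0.985, -0.0]
contact_force: [0.9, -1.6, -3.5]
gripper_width: 0.692
grasp_force: 66.2
```

```bash
python3 -c "
from h import *
plan([(.565,-.18,.215,2.21),(.542,-.085,.215,2.5),(.5183,.014,.215,2.80)],28)"
```

```text
t 17.02 tcp [ 0.588  -0.2765  0.2167] phi 1.916 z [ 0. -0. -1.] w 0.692 F [ 0.9 -1.6 -3.5] g 66.2 q6 -2.47
(0.565, -0.18, 0.215, 2.21) d [-11.   98.6   1.7] turn [-0.    -0.    -0.294] rows 3.5
(0.542, -0.085, 0.215, 2.5) d [-38.2  90.    0. ] turn [ 0.    0.   -0.29] rows 3.5
(0.5183, 0.014, 0.215, 2.8) d [-65.1  78.2   0. ] turn [ 0.   0.  -0.3] rows 3.6
```

>>> apply_moves(series=[{"jaw": 0.5,"dx": -2,"dy": 18,"dz": 0,"turn": -0.05},{"jaw": 0.5,"dx": -5,"dy": 44,"dz": 0,"turn": -0.13},{"jaw": 0.5,"dx": -8,"dy": 71,"dz": 0,"turn": -0.21},{"jaw": 0.5,"dx": -11,"dy": 98.5,"dz": 0,"turn": -0.294}])

```text
time: 17.35
tool_pos: [0.5647, -0.1794, 0.2149]
tool_rot: [0.0, -0.316, 0.949, -0.0]
contact_force: [-0.2, 0.3, -4.1]
gripper_width: 0.694
grasp_force: 66.3
```

>>> apply_moves(series=[{"jaw": 0.5,"dx": -10,"dy": 23,"dz": 0,"turn": -0.07},{"jaw": 0.5,"dx": -19,"dy": 45,"dz": 0,"turn": -0.145},{"jaw": 0.5,"dx": -29,"dy": 68,"dz": 0,"turn": -0.22},{"jaw": 0.5,"dx": -38,"dy": 90,"dz": 0,"turn": -0.29}])

```text
time: 17.68
tool_pos: [0.5414, -0.084, 0.2146]
tool_rot: [-0.0, -0.45, 0.893, 0.0]
contact_force: [0.0, 0.4, -4.2]
gripper_width: 0.691
grasp_force: 66.3
```

>>> apply_moves(series=[{"jaw": 0.5,"dx": -16,"dy": 20,"dz": 0,"turn": -0.08},{"jaw": 0.5,"dx": -33,"dy": 40,"dz": 0,"turn": -0.16},{"jaw": 0.5,"dx": -48,"dy": 58,"dz": 0,"turn": -0.23},{"jaw": 0.5,"dx": -60,"dy": 72,"dz": 0,"turn": -0.28},{"jaw": 0.5,"dx": -65,"dy": 78,"dz": 0,"turn": -0.3}])

```text
time: 18.1
tool_pos: [0.5177, 0.0155, 0.2145]
tool_rot: [0.0, -0.578, 0.816, 0.0]
contact_force: [-0.1, 0.5, -4.3]
gripper_width: 0.696
grasp_force: 66.3
```

>>> apply_moves(series=[{"jaw": 0.5,"dx": 0,"dy": 0,"dz": 0,"turn": 0},{"jaw": 0.5,"dx": 0,"dy": 0,"dz": 0,"turn": 0},{"jaw": 0.5,"dx": 0,"dy": 0,"dz": 0,"turn": 0},{"jaw": 0.5,"dx": 0,"dy": 0,"dz": 0,"turn": 0},{"jaw": 0.5,"dx": 0,"dy": 0,"dz": 0,"turn": 0}])

```text
time: 18.52
tool_pos: [0.519, 0.0125, 0.2143]
tool_rot: [-0.0, -0.576, 0.818, -0.0]
contact_force: [0.1, 0.1, -4.8]
gripper_width: 0.693
grasp_force: 66.3
```

```bash
python3 -c "
from h import *
plan([(.5183,.014,.147,2.80)],28)"
```

```text
t 18.52 tcp [0.519  0.0125 0.2143] phi 2.798 z [-0. -0. -1.] w 0.693 F [ 0.1  0.1 -4.8] g 66.3 q6 -2.92
(0.5183, 0.014, 0.147, 2.8) d [-1.2  1.1 67.3] turn [ 0.    -0.    -0.002] rows 2.4
```

>>> apply_moves(series=[{"jaw": 0.5,"dx": -1,"dy": 1,"dz": 15,"turn": 0},{"jaw": 0.5,"dx": -1,"dy": 1,"dz": 35,"turn": 0},{"jaw": 0.5,"dx": -1,"dy": 1,"dz": 55,"turn": 0},{"jaw": 0.5,"dx": -1,"dy": 1,"dz": 67,"turn": 0},{"jaw": 0.5,"dx": -1,"dy": 1,"dz": 67,"turn": 0}])

```text
time: 18.93
tool_pos: [0.5159, 0.0145, 0.1436]
tool_rot: [-0.003, -0.576, 0.817, 0.002]
contact_force: [-0.4, 0.7, -3.5]
gripper_width: 0.694
grasp_force: 66.1
```

>>> apply_moves(series=[{"jaw": 0.5,"dx": 0,"dy": 0,"dz": 1,"turn": 0},{"jaw": 0.5,"dx": 0,"dy": 0,"dz": 2,"turn": 0},{"jaw": 0.5,"dx": 0,"dy": 0,"dz": 4,"turn": 0},{"jaw": 0.5,"dx": 0,"dy": 0,"dz": 4,"turn": 0},{"jaw": 0.5,"dx": 0,"dy": 0,"dz": 4,"turn": 0}])

```text
time: 19.35
tool_pos: [0.5187, 0.0147, 0.1442]
tool_rot: [0.001, -0.577, 0.817, -0.0]
contact_force: [-0.2, -0.1, -4.8]
gripper_width: 0.694
grasp_force: 66.1
```

```bash
python3 -c "
from h import *
plan([(.5183,.014,.139,2.80)],28)"
```

```text
t 19.35 tcp [0.5187 0.0147 0.1442] phi 2.8 z [ 0.001 -0.    -1.   ] w 0.694 F [-0.2 -0.1 -4.8] g 66.1 q6 -2.91
(0.5183, 0.014, 0.139, 2.8) d [0.8 0.1 5.2] turn [-0.001  0.    -0.   ] rows 0.2
```

>>> apply_moves(series=[{"jaw": 0.5,"dx": 0.5,"dy": 0,"dz": 1,"turn": 0},{"jaw": 0.5,"dx": 0.5,"dy": 0,"dz": 2,"turn": 0},{"jaw": 0.5,"dx": 0.5,"dy": 0,"dz": 3,"turn": 0},{"jaw": 0.5,"dx": 0.5,"dy": 0,"dz": 3,"turn": 0}])

```text
time: 19.68
tool_pos: [0.5178, 0.0143, 0.14]
tool_rot: [-0.0, -0.577, 0.817, 0.0]
contact_force: [-0.3, 0.4, -5.3]
gripper_width: 0.694
grasp_force: 66.1
```

>>> apply_moves(series=[{"jaw": 0.5,"dx": 0,"dy": 0,"dz": 0.7,"turn": 0},{"jaw": 0.5,"dx": 0,"dy": 0,"dz": 1.5,"turn": 0},{"jaw": 0.5,"dx": 0,"dy": 0,"dz": 1.5,"turn": 0}])

```text
time: 19.93
tool_pos: [0.5181, 0.0143, 0.1393]
tool_rot: [-0.0, -0.577, 0.817, -0.0]
contact_force: [-0.6, -0.4, -0.2]
gripper_width: 0.695
grasp_force: 66.8
```

Contact is beginning, so I go down a touch more and then release.

>>> apply_moves(series=[{"jaw": 0.5,"dx": 0,"dy": 0,"dz": 0.5,"turn": 0},{"jaw": 0.5,"dx": 0,"dy": 0,"dz": 1,"turn": 0},{"jaw": 0.5,"dx": 0,"dy": 0,"dz": 1,"turn": 0}])

```text
time: 20.18
tool_pos: [0.5183, 0.0142, 0.1392]
tool_rot: [0.0, -0.577, 0.817, -0.0]
contact_force: [-4.8, 0.0, 5.1]
gripper_width: 0.691
grasp_force: 67.5
```

>>> apply_moves(series=[{"jaw": 0.27,"dx": 0,"dy": 0,"dz": 0,"turn": 0},{"jaw": 0.2,"dx": 0,"dy": 0,"dz": 0,"turn": 0},{"jaw": 0,"dx": 0,"dy": 0,"dz": 0,"turn": 0},{"jaw": 0,"dx": 0,"dy": 0,"dz": 0,"turn": 0}])

```text
time: 20.52
tool_pos: [0.5183, 0.0142, 0.1379]
tool_rot: [0.0, -0.576, 0.817, -0.0]
contact_force: [-0.2, -0.2, 0.6]
gripper_width: 0.999
grasp_force: 0.0
```

>>> apply_moves(series=[{"jaw": 0,"dx": 0,"dy": 0,"dz": -10,"turn": 0},{"jaw": 0,"dx": 0,"dy": 0,"dz": -35,"turn": 0},{"jaw": 0,"dx": 0,"dy": 0,"dz": -70,"turn": 0},{"jaw": 0,"dx": 0,"dy": 0,"dz": -85,"turn": 0},{"jaw": 0,"dx": 0,"dy": 0,"dz": -85,"turn": 0}])

```text
time: 20.93
tool_pos: [0.5208, 0.014, 0.2292]
tool_rot: [0.004, -0.577, 0.817, -0.003]
contact_force: [0.7, 0.1, 0.3]
gripper_width: 1.0
grasp_force: 0.0
```

>>> apply_moves(series=[{"jaw": 0,"dx": -40,"dy": 0,"dz": 0,"turn": 0},{"jaw": 0,"dx": -80,"dy": 0,"dz": 0,"turn": 0},{"jaw": 0,"dx": -120,"dy": 0,"dz": 0,"turn": 0},{"jaw": 0,"dx": -160,"dy": 0,"dz": 0,"turn": 0},{"jaw": 0,"dx": -200,"dy": 0,"dz": 0,"turn": 0}])

```text
time: 21.35
tool_pos: [0.585, 0.2045, 0.2221]
tool_rot: [-0.0, -0.576, 0.817, 0.0]
contact_force: [1.1, -0.9, 0.1]
gripper_width: 0.996
grasp_force: 0.0
```

>>> apply_moves(series=[{"jaw": 0,"dx": 0,"dy": 0,"dz": 0,"turn": 0},{"jaw": 0,"dx": 0,"dy": 0,"dz": 0,"turn": 0},{"jaw": 0,"dx": 0,"dy": 0,"dz": 0,"turn": 0},{"jaw": 0,"dx": 0,"dy": 0,"dz": 0,"turn": 0},{"jaw": 0,"dx": 0,"dy": 0,"dz": 0,"turn": 0}])

```text
time: 21.77
tool_pos: [0.5848, 0.2015, 0.2228]
tool_rot: [-0.0, -0.576, 0.818, -0.0]
contact_force: [-0.1, -0.3, 0.7]
gripper_width: 1.001
grasp_force: 0.0
```

```bash
python3 chk.py pics/s5.png .528,.042,.085,-.34 .508,-.014,.085,-.34 .518,.014,.13,-.34
```

```text
[0.528, 0.042, 0.085, -0.34] 2 [array([ 0.5408,  0.0381,  0.0991, -0.332 ]), np.float64(0.3407)]
[0.508, -0.014, 0.085, -0.34] 1 
[0.518, 0.014, 0.13, -0.34] 2 [array([ 0.5164,  0.0144,  0.1298, -0.3895]), np.float64(0.0922)]
```

View pics/s5.png

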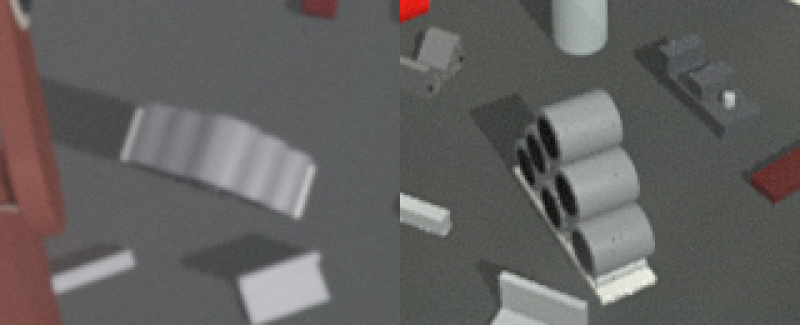

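The side crop shows the pyramid complete and flush, with the apex at (580,127). The fit puts the apex at (.516,.014,.130), as it should be. The poor left-gap fit comes from occlusion by the apex sleeve. I'm handing in.

```bash
python3 -c "
from h import *
print(ticket.job_done())"
```

```text
the job is handed in; nothing more can be done
None
```

I placed all three large sleeves (one in each gap, one at the apex), set down gently and flush in the last picture, and handed the job in at about 22 s; no verdict was returned.

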